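Click the warmer's selector round to the set-point peg and confirm

ROBOT

A 7-joint arm with a two-finger parallel gripper is mounted at the origin on the work surface. World frame = base frame: x ahead of the robot, y to its left, z up, the work surface at z = 0. Lengths are in m, angles in rad, forces in N, time in s.
With the tool pointing down it reaches from about 0.4 to 0.75 m from the base axis. Payload 19.5 kg.
Tool frame: the origin (TCP) lies midway between the tips of the shut fingers; the grasp point (between the pads) lies 19 mm behind it; z points along the fingers, y is the direction in which the jaws open and shut (so a half turn about z gives the same grasp; the last joint's range is limited). The gripper opens to 85 mm and grips with 20 to 120 N. Pads are 22 mm wide; open, the fingers measure 114 mm over their backs; the gripper's body (76 mm by 85 mm) begins 54 mm behind the grasp point. The pads swing forward as they close: fully open they stand 13 mm farther back than shut.
Start: joints at [1.198, 0.707, -0.028, 1.485, 0.022, 0.951, -0.075], TCP at [0.187, -0.544, 0.231] pointing down, gripper open.
Joint ranges: [-2.71, 2.71], [-0.32, 2.16], [-1.57, 1.52], [0, 2.45], [-1.46, 4.6], [0, 2.02], [-2.83, 2.83]. Speed limits (rad/s): [1.89, 1.89, 2.57, 2.57, 3.01, 3.01, 3.01].

INTERFACE

Orientations are given as a unit quaternion [w, x, y, z].
In Python, from plant import ctrl gives the robot as it stands.
- The arm moves only by the shell command python3 -m handwheel 'ROWS' [FORCE]. ROWS is a JSON object of lists of equal length, an entry for each row: "delta_rot": the turn, a rotation vector about the tool's x, y, z in degrees, a list of three; "dp": the shift along the tool's x, y, z in cm, a list of three; "fingers": the opening in per cent of the stroke, from 0 (shut) to 100 (fully open). A call has 1 to 5 rows; each row is the pose to reach, as a shift and turn from the pose commanded when the call began, along the tool's axes at that moment; what a row does not reach only later rows make up. A row lasts 1/12 s, in which the tool goes at most 41.7 mm and 7.16 degrees, less where a joint would pass 70% of its speed; a pose out of reach is approached as far as the arm can. A call with a gripper value outside its range is refused whole. The fingers move at their own pace and stop on an object; FORCE is the grip in N (left out, the last holds). Time passes only in rows, so rows that repeat a pose let the fingers close. It gives the time, the measured TCP pose, the force and the opening at its end, in the units of the state.
- ctrl.sense(): the state, without advancing time (a new reading comes with each control period).
- ctrl.capture(name): name is "scene" or "top" or "wrist"; returns a dict with "frame" (420x560x3 uint8, red, green, blue), "z_map" (420x560 float32, m along the optical axis (not along the pixel's ray), 0 where there is no reading), "fx", "fy", "cx", "cy" (pixels), "xyz" and "orientation" of the camera in the world; the wrist camera has in their place "mount" (4x4, takes a point from camera to tool coordinates, whose origin is the TCP and whose axes are the flange's). Camera axes: x right, y up, looking along -z (the intrinsics and any distortion apply to the point x, -y, -z); pixel columns grow to the right and rows downward; lengths in m; the calibration is good to about 2 mm. A picture is of the moment at which its call begins: read the wrist's pose just before it.
- ctrl.job_done(): hands the job in, once; it reports no verdict.
The state is a dict: "time": time; "qpos": joint angles; "qd": joint speeds; "joint_efforts": joint torques, N m; "ee_pos": TCP position; "eef_rot": TCP orientation; "ft_force": force on the tool from outside, world axes, zero at the start; "moment": the same for the moment, N m; "gripper_width": finger opening in m.
Only numpy, scipy, OpenCV 4.12 (cv2) and the standard library are available. Lean on these libraries where they do the work, as an engineer would, in place of code of your own. Each camera call takes 0.05 s, during which the arm holds its last target.

TASK

The white control unit of the dish warmer has a black pointer lever that clicks round into nine positions, each with a small steel mark; the mark with the tall steel peg is the wanted setting. Push the lever round by fingertip, click by click, until it rests pointing at the peg, then press the round button on the unit fully down and let it come back up. Nothing is to be pinched or lifted, the button must not be pressed before the lever points at the peg, and the glassware and other loose things must stay where they stand.

Things in the scene. Friction and masses are not known exactly. Their poses are not given: they have to be found in the camera images.
- controller: White unit fixed to the table, 240 (its x) by 220 (y) mm, flat deck 60 mm up. Origin: centre of its underside, z up. Selector axis at x 20, y 0 mm; button at x -85, y 0. Nine steel marks, 12 mm wide, stand on the deck on a 70 mm radius about the axis at -120, -90 ... +120 degrees from its +x (counterclockwise from above positive): eight flat studs 3 mm high, one tall peg.
- selector (a joint): Lever angle, rad: 0 along the unit's +x, positive counterclockwise from above, stops at +-2.12. Sprung detents at each multiple of 30 degrees (0.524), facing the marks. A push of 2 to 5 N at 38 mm from the axis takes it over the crest midway; it then snaps forward into the next detent by itself. Starts in one of the three middle positions.
- selector_axis (a point): Point on the selector's turning axis, 18 mm above the deck (mid-height of the lever). The point's x axis points along the lever, outward. Hub: 30 mm diameter, top 28 mm above the deck.
- lever_tip (a point): Outer end of the black pointer lever, on its centre line, 48 mm from the axis, 18 mm above the deck. The lever is a straight upright bar 12 mm wide running from the hub to this point, from 6 to 30 mm above the deck, with a white line on top; its left and right flanks are the solids selector_c2 and selector_c3.
- selector_aim (a point): Imaginary point the lever points at: 70 mm from the axis on the lever's line, 22 mm beyond its tip, at deck height (turns with it).
- peg: The tall steel peg, 12 mm diameter, 34 mm high, fixed on the deck at one of the four marks at -90, -60, +60 or +90 degrees. Origin at the centre of its foot, at deck height.
- confirm (a joint): Travel of the button, m: 0 up, 0.006 fully down. Springs back by itself.
- confirm_top (a point): Centre of the round grey button's top, 26 mm in diameter, in a black collar of 42 mm diameter and 12 mm height; about 22 mm above the deck when up. Pushed straight down; fully down takes about 5 N.
- vial: Loose small glass vial, 22 mm diameter, 42 mm high, standing on the deck at a near corner of the unit. Origin under its centre.
- dish: Loose small clear dish, 48 mm diameter, 12 mm high, on the deck at the other near corner. Origin under its centre.
- jar: Loose glass jar with a metal lid, 64 mm diameter, 100 mm high, on the table at the unit's +y side. Origin under its centre.
- tape: Loose roll, 90 mm diameter, 24 mm high, on the table at the unit's -y side. Origin under its centre.
- beaker: Loose clear beaker, 90 mm diameter, 110 mm high, farther out to the robot's left. Origin under its centre.
- tips: Loose box of pipette tips, 120 x 85 x 65 mm, farther out to the robot's right. Origin under its centre.
- clamp: Loose small black clamp, 60 x 22 x 26 mm, on the table behind the unit (+x side). Origin under its centre.

How it is judged:
By the outcome, as a careful person would: the job done as asked, in the order asked, and still so for the second after the job is handed in, with the robot touching nothing.
It also fails if it takes over 45 s, if anything falls off the work surface, if the arm or the gripper's body presses on something with over 40 N, if the wrist force passes 120 N, or if a joint passes its speed limit or range.

## Working session

There is one attempt and no reset: what is moved stays moved. The work goes in short steps, Python scripts to look and compute and a shell command to move; the robot and the scene stay as the last step left them, time stands still between calls to the robot, and variables do not carry over. Pictures are saved under pics/ and viewed, and the job is handed in when it is done.

```bash
ls; mkdir -p pics
python3 - <<'E'
from plant import ctrl
import cv2,numpy as np
print(ctrl.sense())
for n in ("scene","top"):
    c=ctrl.capture(n); cv2.imwrite(f"pics/{n}0.png",c["frame"][:,:,::-1]); np.savez(f"{n}0.npz",**c)
    print({k:v for k,v in c.items() if k not in("frame","z_map")})
E
```

```text
pics
{'time': 0.0, 'qpos': array([ 1.19830151,  0.70708976, -0.02763659,  1.484974  ,  0.02200718,
        0.95089103, -0.07550067]), 'qd': array([-0.00044091,  0.00019027, -0.00058028,  0.00130479, -0.00048686,
       -0.00079058, -0.00060093]), 'joint_efforts': array([ 1.43420955e-03, -8.83220887e+01,  1.23445161e+00, -2.36170685e+01,
        1.68004719e-02,  6.37747624e-03, -5.05376852e-05]), 'ee_pos': array([ 0.18668284, -0.54358693,  0.23084078]), 'eef_rot': array([-5.20235255e-04,  9.86351377e-01,  1.64653214e-01, -1.00151763e-04]), 'ft_force': array([-0.08301049, -0.92071172,  0.00277851]), 'moment': array([-0.01669331,  0.03605634, -0.00250048]), 'gripper_width': 0.08558211562450616}
{'fx': 472.7334250660091, 'fy': 472.7334250660091, 'cx': 276.4893312527906, 'cy': 208.46101081962115, 'xyz': array([ 1.59591646, -0.40883702,  0.85274268]), 'orientation': array([0.73231741, 0.37729553, 0.24909746, 0.50922465])}
{'fx': 540.7907270001529, 'fy': 540.7907270001529, 'cx': 274.40971591100845, 'cy': 215.05252461302464, 'xyz': array([ 0.39066535, -0.02514964,  1.6583884 ]), 'orientation': array([ 0.71165331,  0.05025834, -0.03780879, -0.69971006])}
```

View pics/scene0.png

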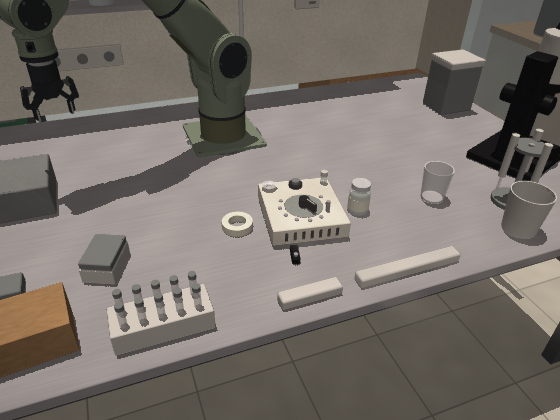

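View pics/top0.png

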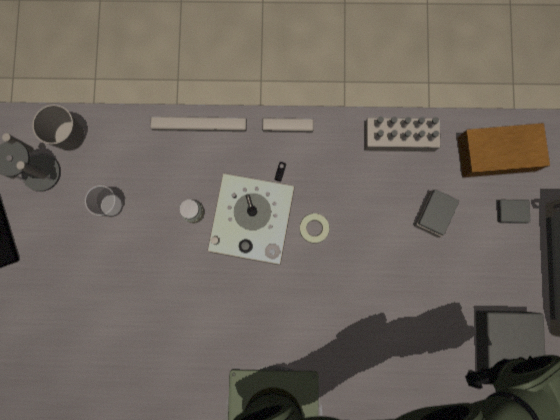

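The top view shows the unit around (252,218), with the hub at (252,211) and the button at (246,246). The vial is at (215,241), the dish at (272,251), the jar at (191,210) and the tape at (314,228). Next I'll enlarge this area.

```bash
cat > h.py <<'E'
import numpy as np,cv2
from scipy.spatial.transform import Rotation as R
def rot(q): return R.from_quat([q[1],q[2],q[3],q[0]]).as_matrix()
def ray(c,u,v):
    d=np.array([(u-c["cx"])/c["fx"],-(v-c["cy"])/c["fy"],-1.0]); return rot(c["orientation"])@d
def onplane(c,u,v,z):
    d=ray(c,u,v);o=np.array(c["xyz"]); return o+d*(z-o[2])/d[2]
def proj(c,p):
    q=rot(c["orientation"]).T@(np.asarray(p)-c["xyz"]); return c["cx"]-c["fx"]*q[0]/q[2], c["cy"]+c["fy"]*q[1]/q[2]
E
python3 - <<'E'
import numpy as np,cv2
from h import *
t=np.load("top0.npz"); s=np.load("scene0.npz")
a=t["frame"][160:280,170:345,::-1]; cv2.imwrite("pics/topz.png",cv2.resize(a,None,fx=4.5,fy=4.5,interpolation=cv2.INTER_CUBIC))
a=s["frame"][160:270,210:400,::-1]; cv2.imwrite("pics/scz.png",cv2.resize(a,None,fx=4.2,fy=4.2,interpolation=cv2.INTER_CUBIC))
g=cv2.cvtColor(t["frame"],cv2.COLOR_RGB2HSV)
z=t["xyz"][2]-t["z_map"]
m=((z>.05)&(z<.075)).astype(np.uint8); 
n,l,st,ce=cv2.connectedComponentsWithStats(m); print(st[1:][st[1:,4]>500])
k=l[218,225]; print(k)
c=max(cv2.findContours((l==k).astype(np.uint8),0,2)[0],key=cv2.contourArea)
r=cv2.minAreaRect(c);b=cv2.boxPoints(r);print(r,b)
P=np.array([onplane(t,u,v,.06) for u,v in b]);print(P, np.linalg.norm(P-np.roll(P,1,0),axis=1),P.mean(0))
E
```

```text
[[  465   123    85    51  3381]
 [  418   190    41    47  1057]
 [  208   195    81    70  2431]
 [  548   215     9   123   514]
 [   48   311   449   109 12808]]
0
((279.5, 209.5), (419.0, 559.0), 90.0) [[-1.2828176e-14  0.0000000e+00]
 [ 5.5900000e+02  0.0000000e+00]
 [ 5.5900000e+02  4.1900000e+02]
 [ 0.0000000e+00  4.1900000e+02]]
[[ 1.26248587  0.88534347  0.06      ]
 [ 1.27801731 -0.86728057  0.06      ]
 [ 0.02367393 -0.80841045  0.06      ]
 [-0.01118603  0.78122843  0.06      ]] [1.27792021 1.75269286 1.25572409 1.59002106] [ 0.63824777 -0.00227978  0.06      ]
```

```bash
ls pics
```

```text
scene0.png
scz.png
top0.png
topz.png
```

View pics/topz.png

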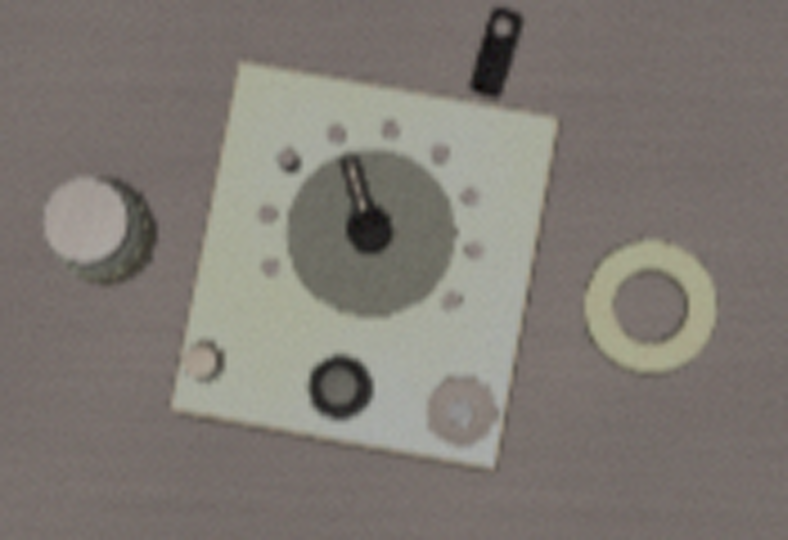

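View pics/scz.png

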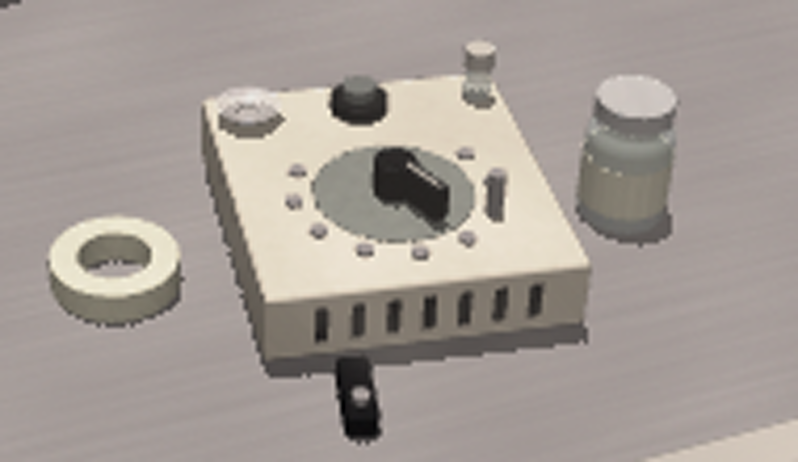

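The zoom shows the hub at (370,232), the button at (340,387), the 0° stud at (390,130) and the peg at (290,160), which is the +60 mark. The lever tip at (350,157) puts the lever at about +30, so it needs one click counterclockwise. Now I'll measure this properly.

Run:
```python
import numpy as np,cv2
from h import *
t=np.load("top0.npz"); s=np.load("scene0.npz")
f=cv2.cvtColor(t["frame"],cv2.COLOR_RGB2HSV).astype(int)
roi=np.zeros((420,560),np.uint8)
V=t["frame"].astype(int).min(2)
fr=t["frame"].astype(int)
m=((fr[:,:,1]-fr[:,:,2]>5)|(fr[:,:,1]>150)).astype(np.uint8)
m=((fr[:,:,1]>fr[:,:,0]-0)&(fr[:,:,1]>120)).astype(np.uint8); m[:, :205]=0;m[:,298:]=0;m[:165]=0;m[270:]=0
m=cv2.morphologyEx(m,cv2.MORPH_OPEN,np.ones((2,2),np.uint8))
c=max(cv2.findContours(m,0,1)[0],key=cv2.contourArea)
r=cv2.minAreaRect(c);b=cv2.boxPoints(r);print(r,b.round(1).tolist())
P=np.array([onplane(t,u,v,.06) for u,v in b]);print(P.round(4), np.linalg.norm(P-np.roll(P,1,0),axis=1),P.mean(0))
w=lambda u,v:((u+.5)/4.5-.5+170,(v+.5)/4.5-.5+160)
marks={-120:(452,300),-90:(473,250),-60:(470,197),-30:(440,153),0:(390,130),30:(337,132),90:(268,213),120:(270,267)}
Q={k:onplane(t,*w(*p),.063)[:2] for k,p in marks.items()}
# fit axis+yaw: Q = A + .07*R(yaw+k)
from scipy.optimize import least_squares
fun=lambda x:np.concatenate([Q[k]-x[:2]-.07*np.array([np.cos(x[2]+np.radians(k)),np.sin(x[2]+np.radians(k))]) for k in Q])
o=least_squares(fun,[.6,0,0]);A=o.x[:2];yaw=o.x[2];print("axis",A,"yaw",np.degrees(yaw),"res mm",np.abs(o.fun).max()*1e3)
for nm,p,z in(("hub",(370,231),.088),("tip",(350,157),.09),("pegtop",(288,160),.094),("button",(340,386),.082),("peg mark",(290,160),.09)):
    q=onplane(t,*w(*p),z)[:2]; d=q-A; l=np.array([[np.cos(yaw),np.sin(yaw)],[-np.sin(yaw),np.cos(yaw)]])@d
    print(nm,q.round(4),"rel unit",(l*1e3).round(1),"ang",np.degrees(np.arctan2(l[1],l[0])).round(1))
# cross-check in scene view: project axis hub top, peg top, button
c_,s_=np.cos(yaw),np.sin(yaw)
L=lambda x,y,z:np.array([A[0]+c_*x-s_*y,A[1]+s_*x+c_*y,z])
im=cv2.resize(s["frame"][160:270,210:400,::-1],None,fx=4.2,fy=4.2,interpolation=cv2.INTER_CUBIC)
for p in (L(0,0,.088),L(35,60.6,.094),L(-105,0,.082),L(48*.866,24,.09),L(70,0,.063),L(-70*.5,-60.6,.063),L(100,110,.06),L(100,-110,.06)):
    u,v=proj(s,p); cv2.circle(im,(int((u-210+.5)*4.2),int((v-160+.5)*4.2)),4,(0,0,255),1)
cv2.imwrite("pics/chk.png",im)
```

```text
((251.63494873046875, 219.19590759277344), (71.81797790527344, 77.1234359741211), 10.437475204467773) [[209.3000030517578, 250.60000610351562], [223.3000030517578, 174.8000030517578], [293.8999938964844, 187.8000030517578], [280.0, 263.6000061035156]]
[[ 0.4815  0.1956  0.06  ]
 [ 0.7105  0.161   0.06  ]
 [ 0.674  -0.0522  0.06  ]
 [ 0.4468 -0.0141  0.06  ]] [0.21257703 0.23159296 0.2162668  0.23036106] [0.57819277 0.07258327 0.06      ]
axis [0.60109178 0.07182568] yaw -9.598384906671518 res mm 1.056582311202023
hub [0.5983 0.0707] rel unit [-2.6 -1.5] ang -149.4
tip [0.6465 0.0848] rel unit [42.7 20.4] ang 25.6
pegtop [0.6433 0.1249] rel unit [32.8 59.4] ang 61.1
button [0.4973 0.0882] rel unit [-105.1   -1.1] ang -179.4
peg mark [0.644 0.124] rel unit [33.6 58.6] ang 60.2
```

View pics/chk.png

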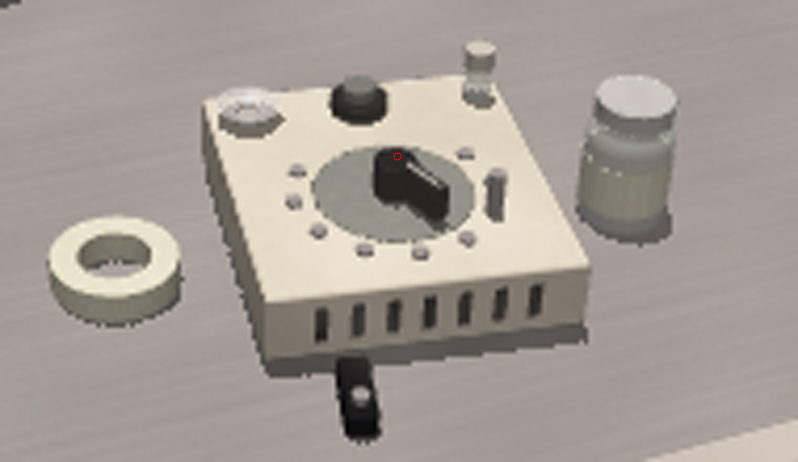

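Fit residual is 1 mm or less. The axis is at (0.601, 0.072), yaw is -9.6°, the peg is at +60° and the lever at about +28° (detent 30). The start tool x (19° world) already lies along the lever (20.4°), so no turn is needed. I'll shut the fingers and traverse at height.

```bash
python3 -m handwheel '{"dp":[[2.5,-1.7,0],[5,-3.3,0],[7.5,-5,0],[10,-6.6,0],[12.6,-8.3,0]],"delta_rot":[[0,0,0],[0,0,0],[0,0,0],[0,0,0],[0,0,0]],"fingers":[0,0,0,0,0]}'
python3 -m handwheel '{"dp":[[2.5,-1.7,0],[5,-3.3,0],[7.5,-5,0],[10,-6.6,0],[12.6,-8.3,0]],"delta_rot":[[0,0,0],[0,0,0],[0,0,0],[0,0,0],[0,0,0]],"fingers":[0,0,0,0,0]}'
```

```text
time: 0.52
ee_pos: [0.2794, -0.4232, 0.2311]
eef_rot: [-0.0, 0.986, 0.164, -0.0]
ft_force: [1.7, -1.7, -0.2]
gripper_width: 0.0252
time: 0.93
ee_pos: [0.3717, -0.3038, 0.2312]
eef_rot: [-0.0, 0.986, 0.164, -0.0]
ft_force: [0.4, -1.1, 0.3]
gripper_width: 0.0
```

```bash
python3 -m handwheel '{"dp":[[2.5,-1.7,0],[5,-3.3,0],[7.5,-5,0],[10,-6.6,0],[12.6,-8.3,0]],"delta_rot":[[0,0,0],[0,0,0],[0,0,0],[0,0,0],[0,0,0]],"fingers":[0,0,0,0,0]}'
python3 -m handwheel '{"dp":[[2.5,-1.7,0],[5,-3.3,0],[7.5,-5,0],[10,-6.6,0],[12.6,-8.3,0]],"delta_rot":[[0,0,0],[0,0,0],[0,0,0],[0,0,0],[0,0,0]],"fingers":[0,0,0,0,0]}'
python3 -m handwheel '{"dp":[[2.5,-1.7,0],[5,-3.3,0],[7.5,-5,0],[10,-6.6,0],[10,-6.6,0]],"delta_rot":[[0,0,0],[0,0,0],[0,0,0],[0,0,0],[0,0,0]],"fingers":[0,0,0,0,0]}'
python3 - <<'E'
from plant import ctrl
import cv2,numpy as np
print(ctrl.sense()["ee_pos"],ctrl.sense()["eef_rot"])
c=ctrl.capture("wrist"); cv2.imwrite("pics/w1.png",c["frame"][:,:,::-1]); np.savez("w1.npz",**c); print(c["mount"],c["fx"],c["cx"],c["cy"])
E
```

```text
time: 1.35
ee_pos: [0.4639, -0.1843, 0.2312]
eef_rot: [-0.0, 0.986, 0.165, -0.0]
ft_force: [0.1, -1.3, 0.7]
gripper_width: 0.0001
time: 1.77
ee_pos: [0.5562, -0.0649, 0.2312]
eef_rot: [-0.0, 0.986, 0.165, -0.0]
ft_force: [-0.1, -0.6, 0.9]
gripper_width: 0.0
time: 2.18
ee_pos: [0.6304, 0.0344, 0.2301]
eef_rot: [-0.001, 0.986, 0.167, -0.0]
ft_force: [-0.6, 1.4, -0.8]
gripper_width: 0.0002
[0.6303845  0.03438052 0.23012778] [-1.39360313e-03  9.85915658e-01  1.67237468e-01 -4.30715740e-05]
[[-1.72292827e-03  9.59712180e-01  2.80979649e-01  7.07952602e-02]
 [ 9.99998001e-01  1.93859577e-03 -4.89605398e-04 -5.40563303e-04]
 [-1.01458622e-03  2.80978244e-01 -9.59713601e-01 -1.42625583e-01]
 [ 0.00000000e+00  0.00000000e+00  0.00000000e+00  1.00000000e+00]] 316.5006875591072 281.3820111424968 211.21202576186462
```

View pics/w1.png

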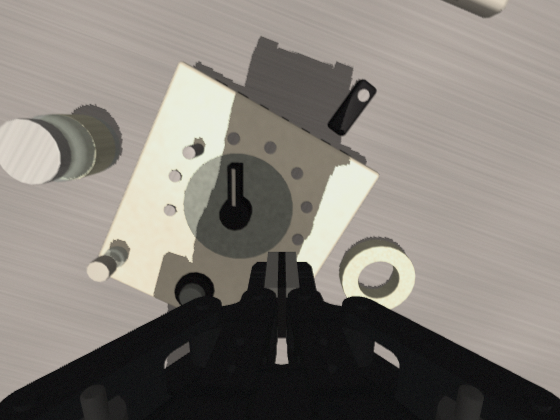

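The wrist view shows the hub at (236,211), the lever tip at (236,163), the peg top at (190,151) and the shut fingertips at (282,255), about 16–20 mm across. I'll compare the hub and lever in tool coordinates.

```bash
cat >> h.py <<'E'
def wrist(c,pos,q):
    T=np.eye(4);T[:3,:3]=rot(q);T[:3,3]=pos;M=T@c["mount"]
    def f(u,v,z):
        d=M[:3,:3]@np.array([(u-c["cx"])/c["fx"],-(v-c["cy"])/c["fy"],-1.]);o=M[:3,3];return o+d*(z-o[2])/d[2]
    return f
E
python3 - <<'E'
from h import *
c=dict(np.load("w1.npz"))
f=wrist(c,[0.6303845,0.03438052,0.23012778],[-1.3936e-03,9.859157e-01,1.672375e-01,0])
A=np.array([.6011,.0718]);y=np.radians(-9.6)
for n,u,v,z in(("hub",236,212,.088),("tip",236,163,.090),("peg",189,152,.094),("btn",191,293,.082),("m0",270,147,.063),("m90",170,210,.063)):
    p=f(u,v,z)[:2];d=p-A;l=np.array([[np.cos(y),np.sin(y)],[-np.sin(y),np.cos(y)]])@d*1e3
    print(n,p.round(4),l.round(1),np.degrees(np.arctan2(l[1],l[0])).round(1))
print("finger half-width mm", [ (u-c["cx"])/c["fx"]*142 for u in (265,300)])
g=c["frame"][225:330,210:350,::-1];cv2.imwrite("pics/fz.png",cv2.resize(g,None,fx=5,fy=5))
a=c["z_map"];print(a[253:262:2,262:304:3].round(3))
E
```

```text
hub [0.6036 0.071 ] [ 2.6 -0.4] -8.9
tip [0.6479 0.0841] [44.1 19.9] 24.3
peg [0.6443 0.1251] [33.7 59.8] 60.6
btn [0.5025 0.0899] [-100.2    1.4] 179.2
m0 [0.6686 0.0601] [68.5 -0.2] -0.2
m90 [0.5753 0.1363] [-36.2  59.3] 121.4
finger half-width mm [np.float64(-7.349891086097933), np.float64(8.353076380826897)]
[[0.338 0.34  0.148 0.148 0.148 0.149 0.148 0.148 0.148 0.148 0.148 0.149
  0.339 0.338]
 [0.338 0.339 0.147 0.146 0.147 0.146 0.146 0.146 0.146 0.146 0.147 0.147
  0.34  0.339]
 [0.34  0.341 0.144 0.145 0.145 0.145 0.144 0.145 0.145 0.144 0.144 0.143
  0.34  0.338]
 [0.341 0.342 0.143 0.142 0.142 0.141 0.143 0.143 0.141 0.142 0.141 0.142
  0.341 0.339]
 [0.341 0.341 0.14  0.14  0.14  0.141 0.14  0.139 0.14  0.14  0.14  0.14
  0.341 0.341]]
```

View pics/fz.png

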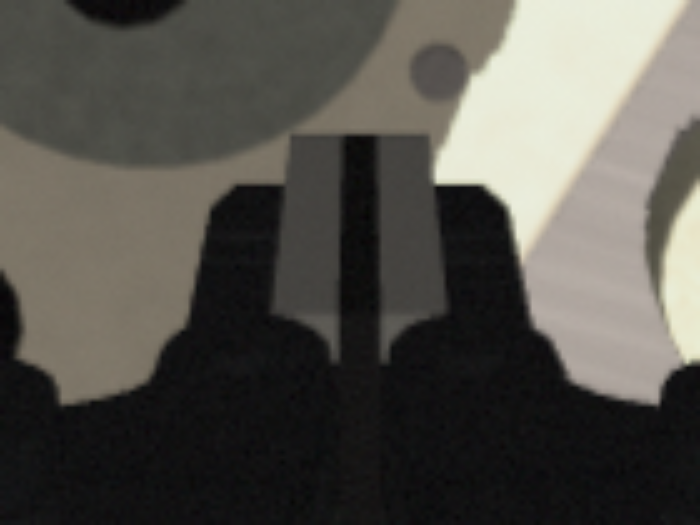

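```bash
python3 -m handwheel '{"dp":[[0.8,-0.5,2],[1.6,-1,4],[2.4,-1.5,6.5],[2.4,-1.5,9],[2.4,-1.5,10]],"delta_rot":[[0,0,0],[0,0,0],[0,0,0],[0,0,0],[0,0,0]],"fingers":[0,0,0,0,0]}'
python3 -m handwheel '{"dp":[[0,0,0],[0,0,0]],"delta_rot":[[0,0,0],[0,0,0]],"fingers":[0,0]}'
python3 - <<'E'
from plant import ctrl
import cv2,numpy as np
s=ctrl.sense();p=s["ee_pos"]
c=ctrl.capture("wrist"); cv2.imwrite("pics/w2.png",c["frame"][:,:,::-1])
x=np.degrees(2*np.arctan2(s["eef_rot"][2],s["eef_rot"][1]));a=np.radians(20.4);e=np.array([np.cos(a),np.sin(a)]);n=np.array([-e[1],e[0]])
d=p[:2]-[.6011,.0718];print(p,x,"radial",d@e*1e3,"tang",d@n*1e3,s["ft_force"])
E
```

```text
time: 2.65
ee_pos: [0.6451, 0.0503, 0.1281]
eef_rot: [-0.0, 0.986, 0.165, -0.002]
ft_force: [-0.2, -0.2, -1.0]
gripper_width: -0.0
time: 2.82
ee_pos: [0.6466, 0.05, 0.1321]
eef_rot: [0.0, 0.986, 0.164, 0.0]
ft_force: [0.7, -0.0, 0.9]
gripper_width: 0.0
[0.64662987 0.05001087 0.13211165] 18.90643546352496 radial 35.079245964431585 tang -36.292994767445705 [ 0.66020519 -0.04573609  0.90840648]
```

View pics/w2.png

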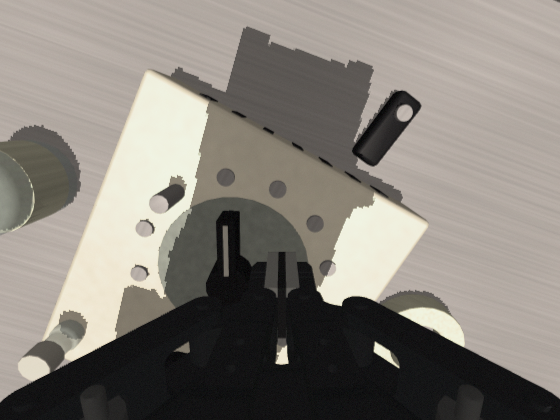

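The finger stands to the right of the lever, which is at (228,240), as computed. Lower it slowly.

```bash
python3 -m handwheel '{"dp":[[0.1,0,1.5],[0.2,0,3],[0.3,0,4.5],[0.3,0,5.3],[0.3,0,5.7]],"delta_rot":[[0,0,0],[0,0,0],[0,0,0],[0,0,0],[0,0,0]],"fingers":[0,0,0,0,0]}'
python3 -m handwheel '{"dp":[[0,0,0],[0,-0.3,0],[0,-0.6,0]],"delta_rot":[[0,0,0],[0,0,0],[0,0,0]],"fingers":[0,0,0]}'
python3 -m handwheel '{"dp":[[0,-0.1,0],[0,-0.2,0],[0,-0.3,0],[0,-0.4,0],[0,-0.4,0]],"delta_rot":[[0,0,0],[0,0,0],[0,0,0],[0,0,0],[0,0,0]],"fingers":[0,0,0,0,0]}'
python3 - <<'E'
from plant import ctrl
import cv2,numpy as np
c=ctrl.capture("wrist"); cv2.imwrite("pics/w3.png",c["frame"][:,:,::-1])
c=ctrl.capture("scene"); cv2.imwrite("pics/s3.png",cv2.resize(c["frame"][150:270,210:400,::-1],None,fx=4,fy=4))
s=ctrl.sense();print(s["ee_pos"],s["ft_force"])
E
```

```text
time: 3.28
ee_pos: [0.6495, 0.0515, 0.0745]
eef_rot: [0.0, 0.986, 0.165, 0.0]
ft_force: [0.1, 0.0, -0.3]
gripper_width: 0.0006
time: 3.53
ee_pos: [0.6478, 0.0575, 0.0754]
eef_rot: [0.0, 0.986, 0.164, 0.001]
ft_force: [-0.6, 0.5, -0.2]
gripper_width: 0.0003
time: 3.95
ee_pos: [0.6461, 0.0615, 0.0744]
eef_rot: [-0.0, 0.986, 0.165, 0.0]
ft_force: [-0.8, 0.1, -0.1]
gripper_width: 0.0002
[0.64616435 0.06115102 0.07433259] [-0.44172103  0.07022775  0.07638136]
```

View pics/w3.png

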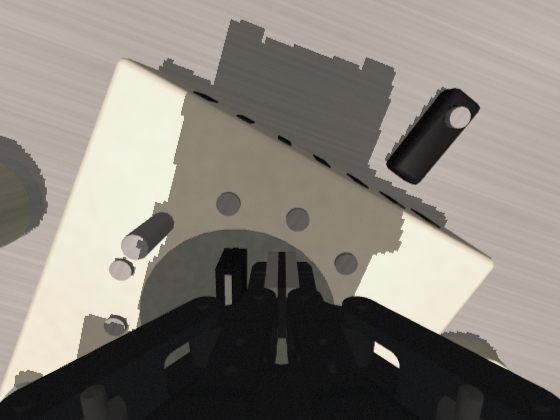

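View pics/s3.png

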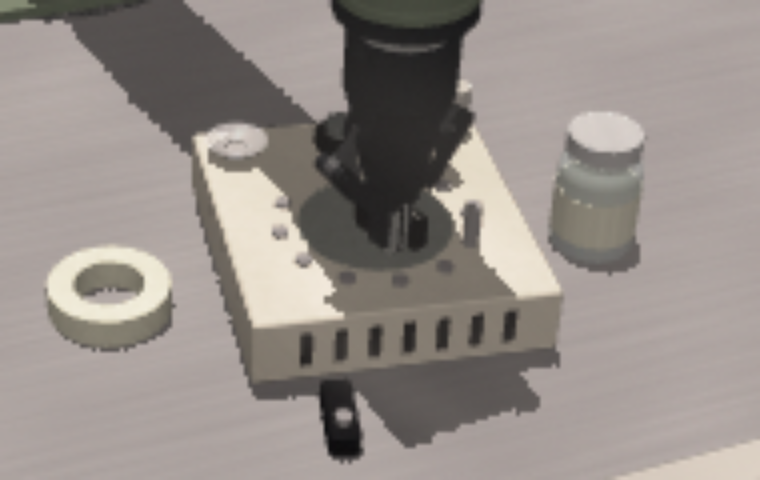

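The finger body edge is at (256,285) and the lever flank at (246,270), so there is no contact yet. I'll shift 8 mm outward so the finger's inner corner pushes near r 37, then push gently.

```bash
python3 -m handwheel '{"dp":[[0.4,-0.1,0],[0.8,-0.2,0],[0.8,-0.4,0]],"delta_rot":[[0,0,0],[0,0,0],[0,0,0]],"fingers":[0,0,0]}'
python3 -m handwheel '{"dp":[[0,-0.1,0],[0,-0.2,0],[0,-0.2,0]],"delta_rot":[[0,0,0],[0,0,0],[0,0,0]],"fingers":[0,0,0]}'
python3 -m handwheel '{"dp":[[0,-0.1,0],[0,-0.2,0],[0,-0.2,0]],"delta_rot":[[0,0,0],[0,0,0],[0,0,0]],"fingers":[0,0,0]}'
python3 -m handwheel '{"dp":[[0,-0.1,0],[0,-0.2,0],[0,-0.2,0]],"delta_rot":[[0,0,0],[0,0,0],[0,0,0]],"fingers":[0,0,0]}'
python3 - <<'E'
from plant import ctrl
import cv2,numpy as np
c=ctrl.capture("wrist"); cv2.imwrite("pics/w4.png",c["frame"][:,:,::-1])
s=ctrl.sense();print(s["ee_pos"],s["ft_force"],s["moment"])
E
```

```text
time: 4.3
ee_pos: [0.6531, 0.0679, 0.0742]
eef_rot: [-0.0, 0.986, 0.165, 0.0]
ft_force: [0.2, -0.6, -0.7]
gripper_width: 0.0
time: 4.55
ee_pos: [0.6516, 0.0698, 0.0743]
eef_rot: [-0.0, 0.986, 0.165, -0.0]
ft_force: [0.7, 0.3, -0.6]
gripper_width: -0.0
time: 4.8
ee_pos: [0.6512, 0.071, 0.0743]
eef_rot: [0.0, 0.986, 0.165, 0.0]
ft_force: [1.6, -2.9, -0.4]
gripper_width: 0.0002
time: 5.05
ee_pos: [0.6507, 0.0727, 0.0744]
eef_rot: [0.0, 0.986, 0.164, 0.0]
ft_force: [3.1, -4.8, -1.6]
gripper_width: -0.0002
[0.65074235 0.07276741 0.07436333] [ 3.48155241 -3.82850322 -1.33851344] [-0.81650092 -0.58022092 -0.02388198]
```

View pics/w4.png

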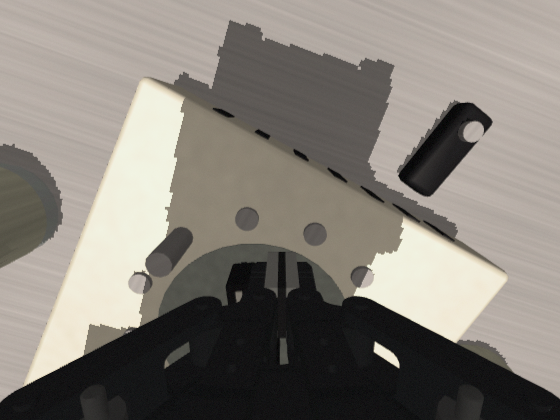

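The lever (around 235,275) is now touching the finger and turning, with about 5 N of reaction. Keep going in small steps.

```bash
python3 -m handwheel '{"dp":[[0,-0.1,0],[0,-0.2,0],[0,-0.2,0]],"delta_rot":[[0,0,0],[0,0,0],[0,0,0]],"fingers":[0,0,0]}'
python3 -m handwheel '{"dp":[[0,-0.1,0],[0,-0.2,0],[0,-0.2,0]],"delta_rot":[[0,0,0],[0,0,0],[0,0,0]],"fingers":[0,0,0]}'
python3 -m handwheel '{"dp":[[0,-0.1,0],[0,-0.2,0],[0,-0.2,0]],"delta_rot":[[0,0,0],[0,0,0],[0,0,0]],"fingers":[0,0,0]}'
```

```text
time: 5.35
ee_pos: [0.6501, 0.0748, 0.0744]
eef_rot: [0.0, 0.986, 0.165, 0.0]
ft_force: [1.6, -2.5, -0.9]
gripper_width: 0.0002
time: 5.6
ee_pos: [0.6493, 0.0771, 0.0744]
eef_rot: [-0.0, 0.986, 0.165, 0.0]
ft_force: [2.1, -2.0, -0.9]
gripper_width: -0.0001
time: 5.85
ee_pos: [0.6484, 0.0792, 0.0743]
eef_rot: [-0.0, 0.986, 0.165, -0.0]
ft_force: [1.8, -2.5, -0.8]
gripper_width: -0.0002
```

```bash
python3 -m handwheel '{"dp":[[0,-0.1,0],[0,-0.2,0],[0,-0.2,0]],"delta_rot":[[0,0,0],[0,0,0],[0,0,0]],"fingers":[0,0,0]}'
python3 -m handwheel '{"dp":[[0,-0.1,0],[0,-0.2,0],[0,-0.2,0]],"delta_rot":[[0,0,0],[0,0,0],[0,0,0]],"fingers":[0,0,0]}'
python3 - <<'E'
from plant import ctrl
import cv2,numpy as np
c=ctrl.capture("wrist"); cv2.imwrite("pics/w5.png",c["frame"][:,:,::-1])
s=ctrl.sense();print(s["ee_pos"],s["ft_force"],s["moment"])
E
```

```text
time: 6.1
ee_pos: [0.6476, 0.0812, 0.0743]
eef_rot: [-0.0, 0.986, 0.165, -0.0]
ft_force: [0.1, -2.2, 0.1]
gripper_width: 0.0001
time: 6.35
ee_pos: [0.647, 0.083, 0.0743]
eef_rot: [-0.0, 0.986, 0.165, -0.0]
ft_force: [-0.1, -1.8, -0.6]
gripper_width: -0.0002
[0.64708147 0.08297263 0.07428623] [ 0.47552016 -1.62818156 -0.64146423] [-0.42288701 -0.0166989  -0.00980647]
```

View pics/w5.png

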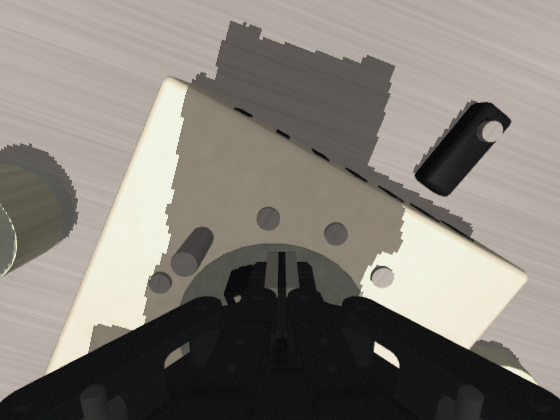

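The lever, with its white line near (238,298), has turned but still seems to touch the finger. A bit more.

```bash
python3 -m handwheel '{"dp":[[0,-0.1,0],[0,-0.2,0],[0,-0.2,0]],"delta_rot":[[0,0,0],[0,0,0],[0,0,0]],"fingers":[0,0,0]}'
python3 - <<'E'
from plant import ctrl
import cv2,numpy as np
c=ctrl.capture("wrist"); cv2.imwrite("pics/w6.png",cv2.resize(c["frame"][220:320,180:320,::-1],None,fx=5,fy=5))
s=ctrl.sense();print(s["ee_pos"],s["ft_force"],s["moment"])
E
python3 -m handwheel '{"dp":[[0,-0.1,0],[0,-0.2,0],[0,-0.2,0]],"delta_rot":[[0,0,0],[0,0,0],[0,0,0]],"fingers":[0,0,0]}'
python3 - <<'E'
from plant import ctrl
import cv2,numpy as np
c=ctrl.capture("wrist"); cv2.imwrite("pics/w7.png",cv2.resize(c["frame"][220:320,180:320,::-1],None,fx=5,fy=5))
c=ctrl.capture("scene"); cv2.imwrite("pics/s7.png",cv2.resize(c["frame"][150:270,210:400,::-1],None,fx=4,fy=4))
s=ctrl.sense();print(s["ee_pos"],s["ft_force"],s["moment"])
E
```

```text
time: 6.65
ee_pos: [0.6465, 0.085, 0.0743]
eef_rot: [-0.0, 0.986, 0.165, 0.0]
ft_force: [-0.8, -1.1, -0.7]
gripper_width: -0.0002
[0.64652808 0.08498192 0.07433463] [-0.09663634 -1.79321487 -0.53651749] [-0.15555255  0.00399888  0.00430652]
time: 6.95
ee_pos: [0.6459, 0.0869, 0.0743]
eef_rot: [-0.0, 0.986, 0.165, 0.0]
ft_force: [-0.0, -0.4, -0.2]
gripper_width: 0.0001
[0.64591304 0.08674888 0.0743193 ] [-0.07743385 -1.31744913  0.04936608] [-0.06392871  0.00338038  0.00329463]
```

View pics/w6.png

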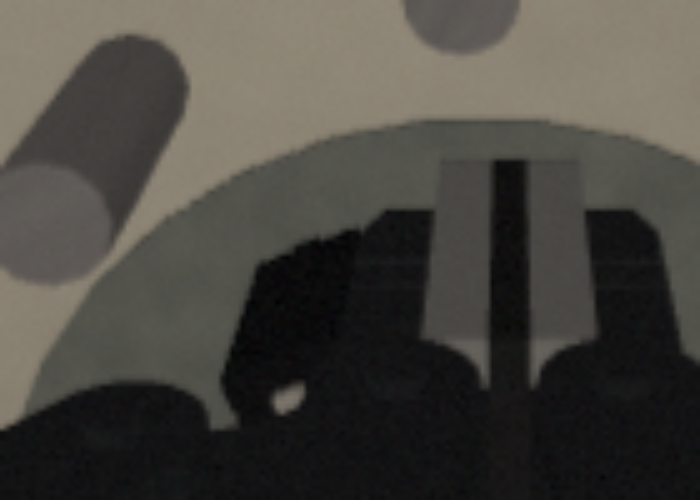

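View pics/w7.png

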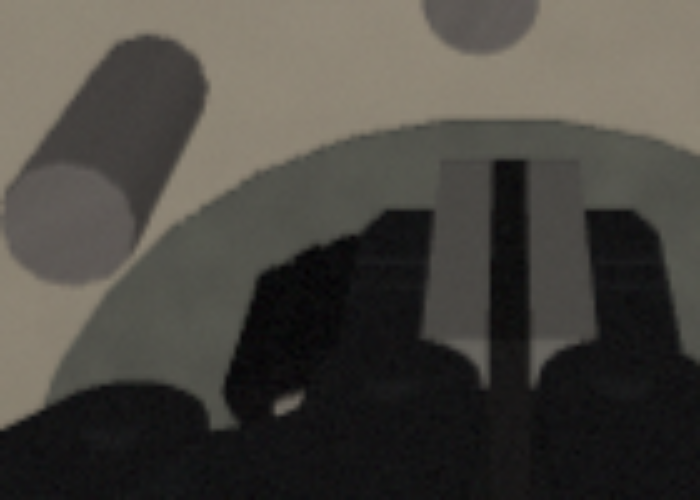

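View pics/s7.png

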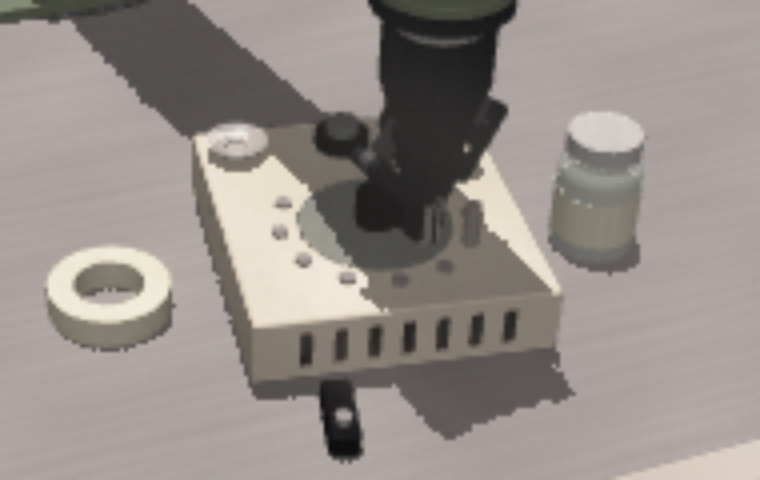

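Reaction has dropped to almost nothing, and the geometry puts the lever at +57° or more, so it has passed the crest. Back off, rise and look.

```bash
python3 -m handwheel '{"dp":[[0,0.5,0],[0,1.2,0],[0,2,-1],[0,2.2,-3],[0,2.2,-5]],"delta_rot":[[0,0,0],[0,0,0],[0,0,0],[0,0,0],[0,0,0]],"fingers":[0,0,0,0,0]}'
python3 -m handwheel '{"dp":[[-2,0,-2],[-4,1,-4],[-6,2,-5],[-6,2,-5],[-6,2,-5]],"delta_rot":[[0,0,0],[0,0,0],[0,0,0],[0,0,0],[0,0,0]],"fingers":[0,0,0,0,0]}'
python3 - <<'E'
from plant import ctrl
from h import *
s=ctrl.sense();np.save("p8.npy",np.concatenate([s["ee_pos"],s["eef_rot"]]));print(s["ee_pos"])
c=ctrl.capture("wrist"); cv2.imwrite("pics/w8.png",c["frame"][:,:,::-1]);np.savez("w8.npz",**c)
E
```

```text
time: 7.47
ee_pos: [0.6533, 0.0638, 0.1253]
eef_rot: [0.0, 0.986, 0.164, -0.0]
ft_force: [-0.2, 1.2, 0.0]
gripper_width: -0.0001
time: 7.88
ee_pos: [0.6031, 0.0258, 0.1759]
eef_rot: [0.0, 0.987, 0.164, 0.001]
ft_force: [-0.6, -0.4, -0.7]
gripper_width: 0.0002
[0.60312886 0.02576159 0.17591318]
```

View pics/w8.png

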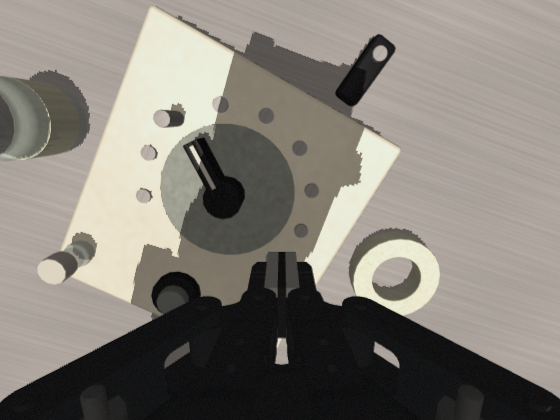

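The lever now runs from the hub (223,197) to its tip (196,145), towards the peg (top at 163,118). The button is at (172,299). Next, compute the angles and the button position.

Run:
```python
from h import *
c=dict(np.load("w8.npz"));P=np.load("p8.npy")
f=wrist(c,P[:3],P[3:])
y=np.radians(-9.6);Rm=np.array([[np.cos(y),np.sin(y)],[-np.sin(y),np.cos(y)]])
H=f(223,198,.088)[:2]
for n,u,v,z in(("hub",223,198,.088),("tip",195.5,145,.090),("line in",212,187,.09),("pegtop",162,118,.094),("btn",172,299,.082),("m30",221,104,.063),("vialtop",53,269,.102)):
    p=f(u,v,z)[:2];l=Rm@(p-H)*1e3
    print(n,p.round(4),l.round(1),np.degrees(np.arctan2(l[1],l[0])).round(1))
d=Rm@(f(195.5,145,.09)-f(212,187,.09))[:2];print("line angle",np.degrees(np.arctan2(d[1],d[0])))
print("button from fit",np.array([.6011,.0718])-.105*np.array([np.cos(y),np.sin(y)]))
t=dict(np.load("top0.npz"));w=lambda u,v:((u+.5)/4.5-.5+170,(v+.5)/4.5-.5+160)
print("dish",onplane(t,*w(462,410),.072),"vial",onplane(t,*w(204,360),.1))
```

```text
hub [0.602 0.072] [0. 0.] 0.0
tip [0.6336 0.1008] [26.3 33.7] 52.0
line in [0.608  0.0817] [ 4.3 10.6] 67.9
pegtop [0.6444 0.126 ] [32.8 60.3] 61.4
btn [0.5016 0.0895] [-101.9    0.5] 179.7
m30 [0.6655 0.0961] [58.6 34.4] 30.4
vialtop [0.5122 0.1767] [-106.    88.2] 140.2
line angle 46.30945956491472
button from fit [0.49757042 0.08931072]
dish [0.48366612 0.00898823 0.072     ] vial [0.51133745 0.17488082 0.1       ]
```

The tip reading is 52° and the line estimate 46°, which are crude. It should be resting in the 60° detent, so I'll zoom in and fit the white line.

Run:
```python
from h import *
c=dict(np.load("w8.npz"));P=np.load("p8.npy");f=wrist(c,P[:3],P[3:])
cv2.imwrite("pics/z8.png",cv2.resize(c["frame"][90:230,130:300,::-1],None,fx=4.5,fy=4.5,interpolation=cv2.INTER_CUBIC))
y=np.radians(-9.6);Rm=np.array([[np.cos(y),np.sin(y)],[-np.sin(y),np.cos(y)]])
def ang(c,f,box):
    g=c["frame"].astype(int);x0,x1,y0,y1=box
    dark=(g[y0:y1,x0:x1].max(2)<45).astype(np.uint8)
    dark=cv2.morphologyEx(dark,cv2.MORPH_CLOSE,np.ones((5,5),np.uint8))
    vs,us=np.nonzero(dark); print(len(us))
    # points on the top plane by radius
    H=np.array([.6015,.0718]); pts=np.array([Rm@(f(u+x0,v+y0,.088)[:2]-H) for u,v in zip(us,vs)])*1e3
    r=np.hypot(*pts.T);a=np.degrees(np.arctan2(pts[:,1],pts[:,0]))
    for lo in(18,24,30,36,42):
        k=(r>=lo)&(r<lo+6)
        if k.any(): print(lo,a[k].min().round(1),a[k].max().round(1),np.median(a[k]).round(1))
ang(c,f,(175,250,125,225))
c1=dict(np.load("w1.npz"));f1=wrist(c1,[0.6303845,0.03438052,0.23012778],[-1.3936e-03,9.859157e-01,1.672375e-01,0])
print("before");ang(c1,f1,(210,260,150,240))
```

```text
2195
18 -1.1 78.3 51.3
24 32.3 71.4 50.7
30 36.4 67.3 46.7
36 39.9 65.3 48.2
42 41.6 63.4 50.0
before
1277
18 -26.1 45.0 19.8
24 9.8 40.6 20.1
30 13.4 37.5 22.2
36 15.7 36.0 22.0
42 17.1 35.5 25.8
```

View pics/z8.png

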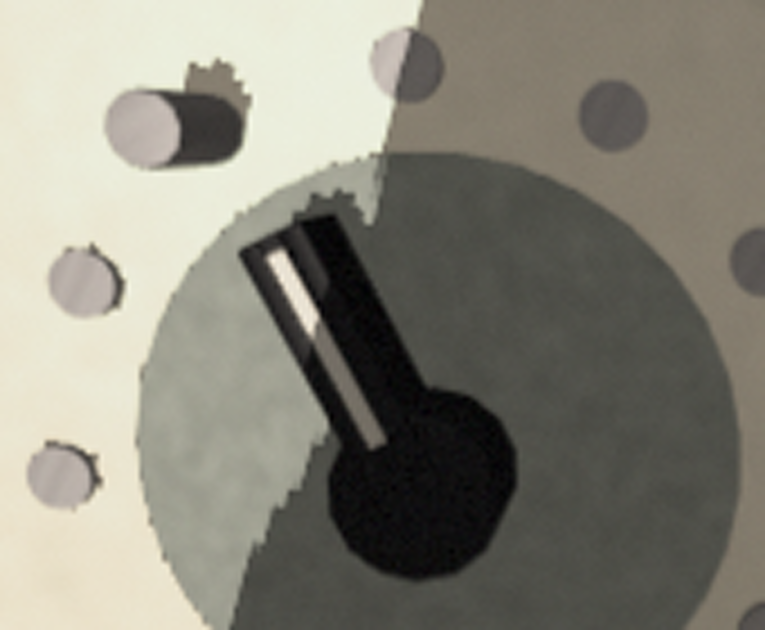

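The zoom shows the white line from (273,255) to (375,445). My earlier points were on the lever's visible flank, so I'll recompute from the white line, before and after.

Run:
```python
from h import *
y=-9.6
c=dict(np.load("w8.npz"));P=np.load("p8.npy");f=wrist(c,P[:3],P[3:])
w=lambda a,b:(130+(a+.5)/4.5-.5,90+(b+.5)/4.5-.5)
def A(f,p,q):
    p=f(*p,.09);q=f(*q,.09);d=(p-q)[:2];print(p.round(4),q.round(4),"len",np.linalg.norm(d).round(4),"unit angle",(np.degrees(np.arctan2(d[1],d[0]))-y).round(1))
A(f,w(278,255),w(375,445))
# peg foot
H=f(*w(423,485),.088)[:2];F=f(*w(208,128),.06)[:2];print("hub",H,"foot",F,np.hypot(*(F-H)),np.degrees(np.arctan2(*(F-H)[::-1]))-y)
c=dict(np.load("w1.npz"));f=wrist(c,[0.6303845,0.03438052,0.23012778],[-1.3936e-03,9.859157e-01,1.672375e-01,0])
g=cv2.resize(c["frame"][150:240,200:280,::-1],None,fx=7,fy=7,interpolation=cv2.INTER_CUBIC);cv2.imwrite("pics/z1.png",g)
m=(c["frame"][165:207,228:245].min(2)>60).astype(np.uint8)
n,l,st,ce=cv2.connectedComponentsWithStats(m);print(st)
```

```text
[0.6318 0.1033 0.09  ] [0.6071 0.0808 0.09  ] len 0.0334 unit angle 52.1
hub [0.60259725 0.07167873] foot [0.64402449 0.12731975] 0.0693695793965529 62.930659267639044
[[  0   0  17  42 559]
 [ 16   0   1  32  32]
 [  4   4   4  37 123]]
```

Before the push the line was near 28.5°. Now it reads about 52°, while the peg foot is at 60–63°. I'll look again to check whether it has really settled.

```bash
python3 -m handwheel '{"dp":[[-2,1,-2],[-4,3,-3],[-5,5,-3],[-5,6,-3],[-5,6,-3]],"delta_rot":[[0,0,0],[0,0,0],[0,0,0],[0,0,0],[0,0,0]],"fingers":[0,0,0,0,0]}'
python3 -m handwheel '{"dp":[[0,0,0],[0,0,0]],"delta_rot":[[0,0,0],[0,0,0]],"fingers":[0,0]}'
python3 - <<'E'
from plant import ctrl
from h import *
s=ctrl.sense();np.save("p9.npy",np.concatenate([s["ee_pos"],s["eef_rot"]]));print(s["ee_pos"])
c=ctrl.capture("wrist");np.savez("w9.npz",**c); cv2.imwrite("pics/w9.png",c["frame"][:,:,::-1]);a=cv2.resize(c["frame"][40:200,110:300,::-1],None,fx=4,fy=4,interpolation=cv2.INTER_CUBIC);cv2.imwrite("pics/z9.png",a)
c=ctrl.capture("top");np.savez("t9.npz",**c)
c=ctrl.capture("scene");np.savez("s9.npz",**c);a=cv2.resize(c["frame"][160:270,210:400,::-1],None,fx=4.2,fy=4.2,interpolation=cv2.INTER_CUBIC);cv2.imwrite("pics/s9.png",a)
E
```

```text
time: 8.35
ee_pos: [0.5756, -0.0479, 0.2041]
eef_rot: [0.0, 0.987, 0.163, -0.0]
ft_force: [0.3, 1.0, 0.3]
gripper_width: -0.0003
time: 8.52
ee_pos: [0.5753, -0.0443, 0.2038]
eef_rot: [-0.001, 0.986, 0.165, -0.0]
ft_force: [-0.1, 0.3, 0.4]
gripper_width: -0.0003
[ 0.57527656 -0.04431764  0.20377478]
```

View pics/z9.png

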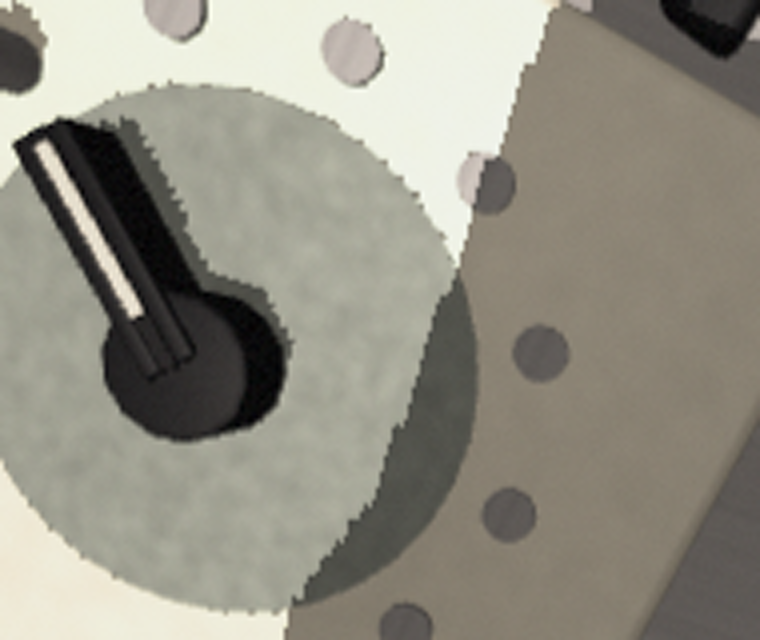

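View pics/s9.png

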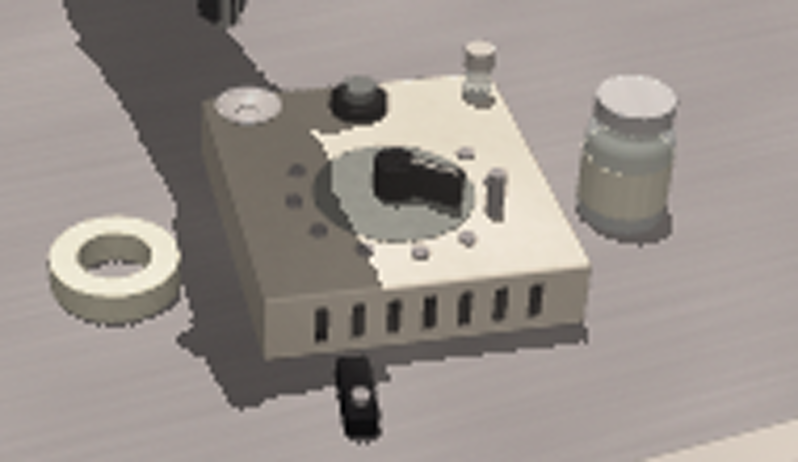

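In the zoom the white line runs from (45,148) to (135,315), on a bar that continues to (155,375). I'll compute its angle and do the same for the top view.

Run:
```python
from h import *
y=-9.6
c=dict(np.load("w9.npz"));P=np.load("p9.npy");f=wrist(c,P[:3],P[3:])
w=lambda a,b:(110+(a+.5)/4-.5,40+(b+.5)/4-.5)
def A(f,p,q,z=.09):
    p=f(*p,z);q=f(*q,z);d=(p-q)[:2];print(p.round(4),q.round(4),"len",np.linalg.norm(d).round(4),"unit angle",(np.degrees(np.arctan2(d[1],d[0]))-y).round(1))
A(f,w(45,148),w(155,372))
A(f,w(45,148),w(136,318))
A(f,w(20,148),w(110,318)); 
# check with marks chord: -30 -> 0 etc.
for n,p in (("30",(177,12)),("0",(353,50)),("-30",(488,182)),("-60",(541,352)),("-90",(510,515))):
    q=f(*w(*p),.063)[:2]-np.array([.6011,.0718]); print(n,np.hypot(*q).round(4),(np.degrees(np.arctan2(q[1],q[0]))-y).round(1))
t=dict(np.load("t9.npz"));cv2.imwrite("pics/t9.png",cv2.resize(t["frame"][160:280,170:345,::-1],None,fx=4.5,fy=4.5,interpolation=cv2.INTER_CUBIC))
for nm in("top0","t9"):
    t=dict(np.load(nm+".npz"))
    cv2.imwrite(f"pics/{nm}_l.png",cv2.resize(t["frame"][185:225,225:275,::-1],None,fx=12,fy=12,interpolation=cv2.INTER_CUBIC))
```

```text
[0.6315 0.1029 0.09  ] [0.598  0.0747 0.09  ] len 0.0438 unit angle 49.7
[0.6315 0.1029 0.09  ] [0.6069 0.0803 0.09  ] len 0.0334 unit angle 52.0
[0.63   0.1073 0.09  ] [0.6052 0.0851 0.09  ] len 0.0333 unit angle 51.5
30 0.0675 30.2
0 0.0689 -0.1
-30 0.0691 -30.6
-60 0.0693 -60.6
-90 0.0702 -90.7
```

View pics/t9_l.png

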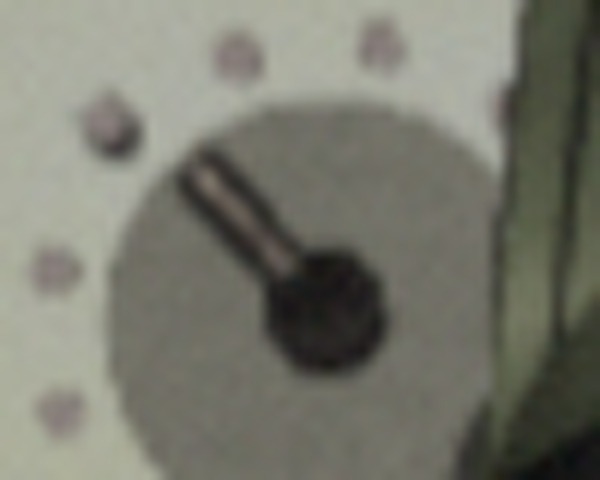

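View pics/top0_l.png

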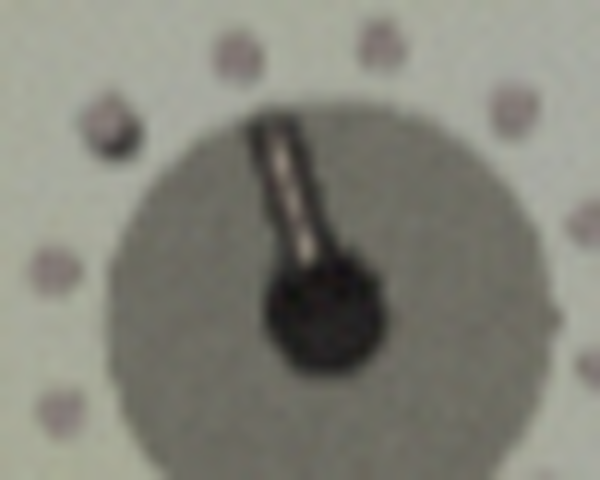

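The lever does sit slightly short of the peg line. I'll measure the white line by PCA, before and after, in every view.

```bash
cat > line.py <<'E'
from h import *
A0=np.array([.6011,.0718])
def lineang(img,f,guess,z=.09,thr=None,yaw=-9.6):
    """bright stripe: for cross-sections along guess direction, find the dark bar's extent/bright centroid"""
    g=img.astype(float).mean(2); a=np.radians(guess+yaw);e=np.array([np.cos(a),np.sin(a)]);n=np.array([-e[1],e[0]])
    out=[]
    for r in np.arange(.020,.045,.001):
        ts=np.arange(-.008,.0081,.00025)
        uv=np.array([f(*(A0+r*e+t*n),z) for t in ts],np.float32)
        s=cv2.remap(g.astype(np.float32),uv[:,0][None],uv[:,1][None],cv2.INTER_LINEAR)[0]
        i=np.abs(ts)<.005; w=s*i; w=np.where(i,s-np.percentile(s[i],40),0).clip(0)
        # keep connected around peak
        k=np.argmax(w); m=np.abs(ts-ts[k])<.002; c=(w*m*ts).sum()/(w*m).sum()
        out.append((r,c,s[k]))
    o=np.array(out);k=np.ones(len(o),bool)
    for _ in range(4):
        p=np.polyfit(o[k,0],o[k,1],1);res=o[:,1]-np.polyval(p,o[:,0]);k=np.abs(res)<max(.0006,2*np.std(res[k]))
    return guess+np.degrees(np.arctan(p[0])), p[1]*1e3, np.std(res[k])*1e3,k.sum()
def fw(c,P):
    T=np.eye(4);T[:3,:3]=rot(P[3:]);T[:3,3]=P[:3];M=T@c["mount"]
    def g(x,y,z):
        q=M[:3,:3].T@(np.array([x,y,z])-M[:3,3]);return c["cx"]-c["fx"]*q[0]/q[2],c["cy"]+c["fy"]*q[1]/q[2]
    return g
E
python3 - <<'E'
from line import *
L=lambda n:dict(np.load(n+".npz"))
P1=np.array([0.6303845,0.03438052,0.23012778,-1.3936e-03,9.859157e-01,1.672375e-01,0])
for n,f,gs in(("top0",lambda x,y,z:proj(L0,(x,y,z)),(25,28,31)),("w1",None,(25,28,31)),("t9",0,(50,54,58)),("w8",None,(50,54,58)),("w9",None,(50,54,58))):
    c=L(n);
    F=fw(c,P1 if n=="w1" else np.load("p%s.npy"%n[1])) if n[0]=="w" else (lambda x,y,z:proj(c,(x,y,z)))
    for g in gs: print(n,g,np.round(lineang(c["frame"],F,g),2))
E
```

```text
top0 25 [24.54  1.43  0.5  23.  ]
top0 28 [24.36  1.52  0.5  25.  ]
top0 31 [39.01 -5.44  2.13 25.  ]
w1 25 [26.81  0.67  0.06 25.  ]
w1 28 [26.92  0.6   0.06 25.  ]
w1 31 [26.68  0.71  0.04 23.  ]
t9 50 [67.52 -9.7   1.69 25.  ]
t9 54 [53.93 -0.44  0.26 24.  ]
t9 58 [53.89 -0.39  0.24 25.  ]
w8 50 [52.13  2.36  0.15 25.  ]
w8 54 [53.94  1.71  0.24 25.  ]
w8 58 [53.94  1.67  0.18 25.  ]
w9 50 [5.209e+01 2.290e+00 5.000e-02 2.500e+01]
w9 54 [53.24  1.9   0.09 25.  ]
w9 58 [53.26  1.88  0.08 24.  ]
```

The white-line fits agree across views: about 27° at the start and about 53–54° now. So friction leaves it 6–7° short of the 60° mark. I'll nudge it the rest of the way with the finger face turned to lie along the 60° direction, well short of the 75° crest.

```bash
python3 -m handwheel '{"dp":[[2.4,-1.7,0],[4.8,-3.4,0],[7.2,-5.1,0],[9.6,-6.8,0],[12,-8.4,0]],"delta_rot":[[0,0,-6.4],[0,0,-12.8],[0,0,-19.2],[0,0,-25.6],[0,0,-32]],"fingers":[0,0,0,0,0]}'
python3 -m handwheel '{"dp":[[0,0,2],[0,0,4],[0,0,6],[0,0,6],[0,0,6]],"delta_rot":[[0,0,0],[0,0,0],[0,0,0],[0,0,0],[0,0,0]],"fingers":[0,0,0,0,0]}'
cat > tool.py <<'E'
from plant import ctrl
import numpy as np
def tl(ang=51.,A=(.6011,.0718)):
    s=ctrl.sense();p=s["ee_pos"];q=s["eef_rot"];x=np.degrees(2*np.arctan2(q[2],q[1]));a=np.radians(ang);e=np.array([np.cos(a),np.sin(a)]);n=np.array([-e[1],e[0]])
    d=p[:2]-A;print("t",s["time"],p.round(4),"toolx",x.round(2),"rad",(d@e*1e3).round(1),"tang",(d@n*1e3).round(1),"F",s["ft_force"].round(1))
E
python3 - <<'E'
from tool import *
import cv2
tl()
c=ctrl.capture("wrist"); cv2.imwrite("pics/w10.png",c["frame"][:,:,::-1])
E
```

```text
time: 9.08
ee_pos: [0.6618, 0.0748, 0.2044]
eef_rot: [-0.0, 0.901, 0.433, 0.0]
ft_force: [1.5, -1.3, -0.3]
gripper_width: 0.0003
time: 9.5
ee_pos: [0.661, 0.0732, 0.1441]
eef_rot: [-0.0, 0.903, 0.43, -0.001]
ft_force: [-0.0, -0.2, 0.9]
gripper_width: -0.0003
t 9.5 [0.661  0.0732 0.1441] toolx 50.98 rad 38.7 tang -45.7 F [-0.  -0.2  0.9]
```

View pics/w10.png

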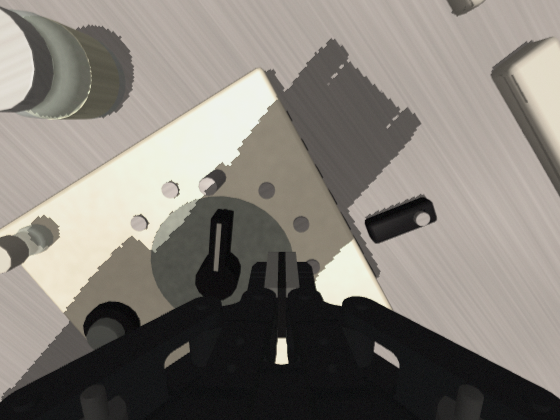

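The finger is to the right of the lever (220,240) and parallel to the 60° line. Lower and approach.

```bash
python3 -m handwheel '{"dp":[[0,0,2],[0,0,4],[0,0,6],[0,0,7],[0,0,7]],"delta_rot":[[0,0,0],[0,0,0],[0,0,0],[0,0,0],[0,0,0]],"fingers":[0,0,0,0,0]}'
python3 -m handwheel '{"dp":[[0,-0.5,0],[0,-1,0],[0,-1.5,0],[0,-2,0],[0,-2,0]],"delta_rot":[[0,0,0],[0,0,0],[0,0,0],[0,0,0],[0,0,0]],"fingers":[0,0,0,0,0]}'
python3 -c "from tool import *;tl()"
python3 -m handwheel '{"dp":[[0,-0.1,0],[0,-0.2,0],[0,-0.3,0],[0,-0.4,0],[0,-0.4,0]],"delta_rot":[[0,0,0],[0,0,0],[0,0,0],[0,0,0],[0,0,0]],"fingers":[0,0,0,0,0]}'
python3 - <<'E'
from tool import *
from line import *
tl()
s=ctrl.sense();P=np.concatenate([s["ee_pos"],s["eef_rot"]])
c=ctrl.capture("wrist"); cv2.imwrite("pics/w11.png",cv2.resize(c["frame"][150:320,150:350,::-1],None,fx=4,fy=4))
for g in(54,58):print(lineang(c["frame"],fw(c,P),g))
E
```

```text
time: 9.97
ee_pos: [0.6608, 0.0728, 0.0735]
eef_rot: [-0.0, 0.903, 0.43, -0.001]
ft_force: [-1.3, 0.8, -0.2]
gripper_width: 0.0002
time: 10.38
ee_pos: [0.6452, 0.0865, 0.0751]
eef_rot: [-0.0, 0.903, 0.431, 0.0]
ft_force: [0.6, 0.8, 0.1]
gripper_width: -0.0
t 10.3833 [0.6452 0.0865 0.0751] toolx 51.01 rad 39.2 tang -25.0 F [0.6 0.8 0.1]
time: 10.8
ee_pos: [0.6425, 0.0879, 0.0743]
eef_rot: [-0.0, 0.903, 0.43, -0.0]
ft_force: [0.5, 0.4, 0.2]
gripper_width: 0.0002
t 10.8 [0.6425 0.0879 0.0743] toolx 50.96 rad 38.6 tang -22.0 F [0.5 0.4 0.2]
(np.float64(60.05912513651524), np.float64(-0.5979310070732833), np.float64(0.7139959255572959), np.int64(22))
(np.float64(48.73528819774855), np.float64(7.097640771076587), np.float64(0.6353574262977427), np.int64(20))
```

View pics/w11.png

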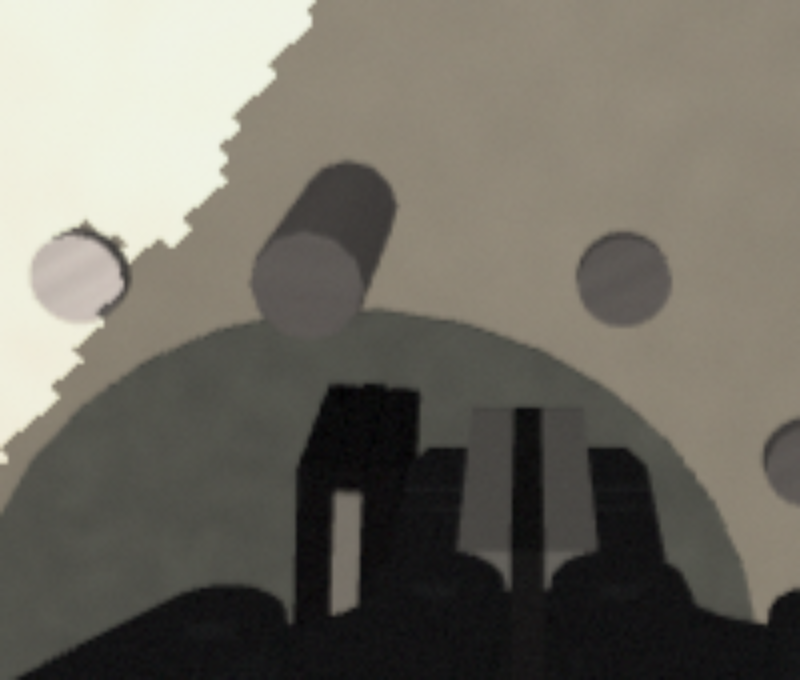

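The lever top (line at x≈345 px in the zoom) is now almost parallel to the finger face and touching it, at about 57–58°. I'll push about 2–3 mm more.

```bash
python3 -m handwheel '{"dp":[[0,-0.1,0],[0,-0.2,0],[0,-0.25,0],[0,-0.25,0]],"delta_rot":[[0,0,0],[0,0,0],[0,0,0],[0,0,0]],"fingers":[0,0,0,0]}'
python3 - <<'E'
from tool import *
from line import *
tl()
s=ctrl.sense();P=np.concatenate([s["ee_pos"],s["eef_rot"]]);np.save("p12.npy",P)
c=ctrl.capture("wrist");np.savez("w12.npz",**c); cv2.imwrite("pics/w12.png",cv2.resize(c["frame"][150:320,150:350,::-1],None,fx=4,fy=4))
E
```

```text
time: 11.18
ee_pos: [0.6405, 0.0896, 0.0743]
eef_rot: [-0.0, 0.903, 0.43, -0.0]
ft_force: [0.6, -0.2, 0.8]
gripper_width: 0.0001
t 11.1833 [0.6405 0.0896 0.0743] toolx 50.96 rad 38.6 tang -19.4 F [ 0.6 -0.2  0.8]
```

View pics/w12.png

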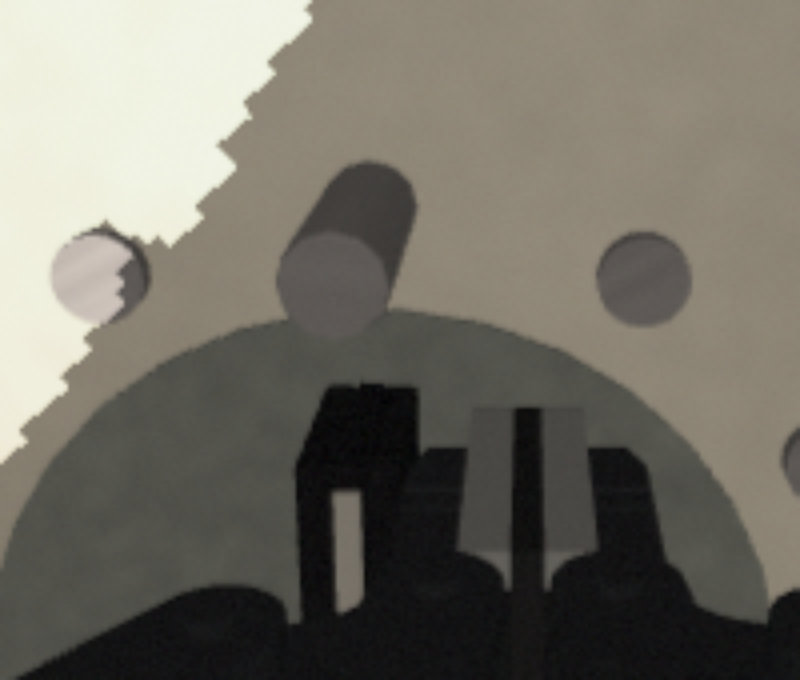

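The lever flank now tilts up-left by about 2°, which is what a bar parallel to the face at 60° should show. Back off, rise and re-measure.

```bash
python3 -m handwheel '{"dp":[[0,0.5,0],[0,1.2,0],[0,2,-1],[0,2.2,-4],[0,2.2,-7]],"delta_rot":[[0,0,0],[0,0,0],[0,0,0],[0,0,0],[0,0,0]],"fingers":[0,0,0,0,0]}'
python3 -m handwheel '{"dp":[[-2,1,-2],[-4,2,-4],[-6,3,-6],[-7,3,-6],[-7,3,-6]],"delta_rot":[[0,0,5],[0,0,10],[0,0,16],[0,0,16],[0,0,16]],"fingers":[0,0,0,0,0]}'
python3 -m handwheel '{"dp":[[0,0,0],[0,0,0]],"delta_rot":[[0,0,0],[0,0,0]],"fingers":[0,0]}'
python3 - <<'E'
from tool import *
from line import *
tl()
s=ctrl.sense();P=np.concatenate([s["ee_pos"],s["eef_rot"]]);np.save("p13.npy",P)
c=ctrl.capture("wrist");np.savez("w13.npz",**c); cv2.imwrite("pics/w13.png",c["frame"][:,:,::-1])
for g in(56,58,60,62):print(np.round(lineang(c["frame"],fw(c,P),g),2))
t=ctrl.capture("top");np.savez("t13.npz",**t);cv2.imwrite("pics/t13.png",t["frame"][:,:,::-1])
for g in(56,58,60,62):print("top",np.round(lineang(t["frame"],lambda x,y,z:proj(t,(x,y,z)),g),2))
E
```

```text
time: 11.65
ee_pos: [0.6579, 0.0742, 0.1443]
eef_rot: [-0.0, 0.903, 0.43, -0.001]
ft_force: [0.3, -0.1, 0.6]
gripper_width: 0.0001
time: 12.07
ee_pos: [0.637, -0.0008, 0.2056]
eef_rot: [0.001, 0.954, 0.299, 0.001]
ft_force: [0.3, 0.6, -0.3]
gripper_width: -0.0001
time: 12.23
ee_pos: [0.6372, 0.003, 0.2038]
eef_rot: [-0.0, 0.954, 0.301, -0.0]
ft_force: [-0.9, -0.0, -0.5]
gripper_width: 0.0002
t 12.2333 [0.6372 0.003  0.2038] toolx 35.02 rad -30.8 tang -71.3 F [-0.9 -0.  -0.5]
[57.82  2.68  0.07 25.  ]
[59.7   2.07  0.1  25.  ]
[59.98  1.94  0.13 25.  ]
[59.95  1.96  0.1  25.  ]
top [38.9  10.08  1.88 25.  ]
top [58.1   1.02  0.42 23.  ]
top [59.28  0.45  0.47 25.  ]
top [59.4   0.45  0.43 24.  ]
```

View pics/w13.png

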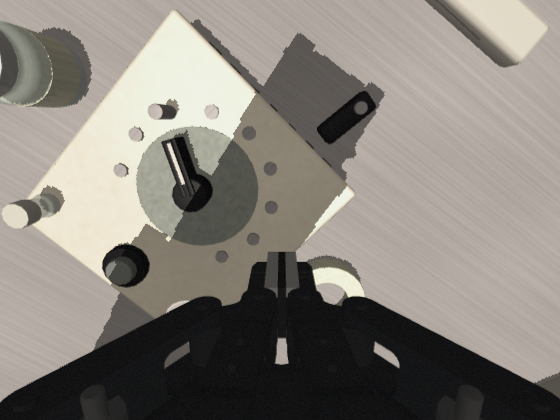

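The lever reads 59.9° (wrist) and 59.3° (top), so it points at the peg, and nothing else looks moved. Next is the button at about (0.499, 0.089), with its top at z 0.082.

```bash
python3 -m handwheel '{"dp":[[-1.6,-3.8,0],[-3.2,-7.5,0],[-4.8,-11.2,0],[-6.4,-15,0],[-6.4,-15,0]],"delta_rot":[[0,0,0],[0,0,0],[0,0,0],[0,0,0],[0,0,0]],"fingers":[0,0,0,0,0]}'
python3 -m handwheel '{"dp":[[0,0,2.5],[0,0,5],[0,0,7],[0,0,8],[0,0,8]],"delta_rot":[[0,0,0],[0,0,0],[0,0,0],[0,0,0],[0,0,0]],"fingers":[0,0,0,0,0]}'
python3 - <<'E'
from tool import *
import cv2
tl()
c=ctrl.capture("scene"); cv2.imwrite("pics/s14.png",cv2.resize(c["frame"][120:270,210:400,::-1],None,fx=4,fy=4))
c=ctrl.capture("wrist"); cv2.imwrite("pics/w14.png",c["frame"][:,:,::-1])
E
```

```text
time: 12.75
ee_pos: [0.4927, 0.093, 0.2042]
eef_rot: [-0.001, 0.953, 0.303, -0.002]
ft_force: [-0.5, 1.4, 0.0]
gripper_width: -0.0
time: 13.17
ee_pos: [0.4979, 0.089, 0.1222]
eef_rot: [-0.0, 0.954, 0.301, -0.002]
ft_force: [0.2, 0.1, -0.5]
gripper_width: 0.0003
t 13.1667 [0.4979 0.089  0.1222] toolx 35.02 rad -51.6 tang 91.0 F [ 0.2  0.1 -0.5]
```

View pics/s14.png

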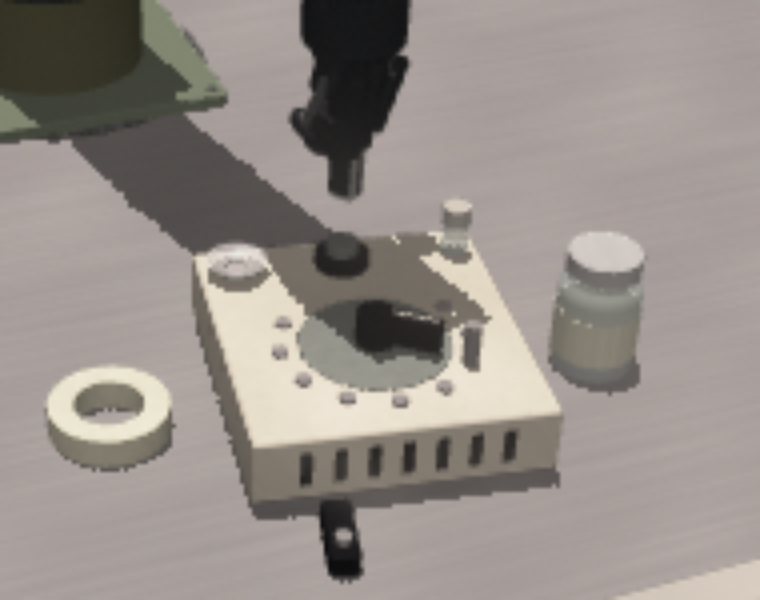

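View pics/w14.png

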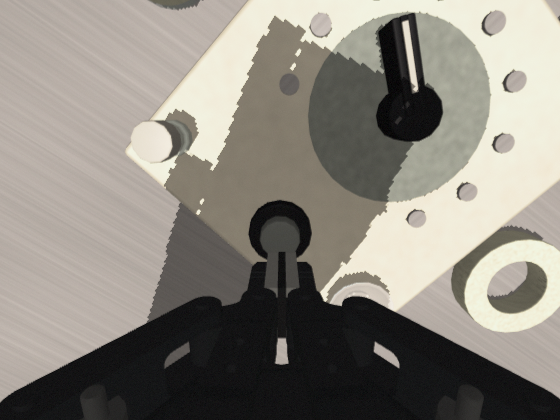

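The point under the fingertip projects to row 238, col 281, and the button centre is at (280,238), so it's aligned. Press down in steps and watch the force.

```bash
python3 -m handwheel '{"dp":[[0,0,1],[0,0,2],[0,0,3],[0,0,3.5],[0,0,3.5]],"delta_rot":[[0,0,0],[0,0,0],[0,0,0],[0,0,0],[0,0,0]],"fingers":[0,0,0,0,0]}'
python3 -m handwheel '{"dp":[[0,0,0.2],[0,0,0.4],[0,0,0.6],[0,0,0.6]],"delta_rot":[[0,0,0],[0,0,0],[0,0,0],[0,0,0]],"fingers":[0,0,0,0]}'
python3 -m handwheel '{"dp":[[0,0,0.2],[0,0,0.3],[0,0,0.3]],"delta_rot":[[0,0,0],[0,0,0],[0,0,0]],"fingers":[0,0,0]}'
python3 -c "from tool import *;tl()"
```

```text
time: 13.68
ee_pos: [0.4984, 0.0886, 0.0888]
eef_rot: [-0.0, 0.954, 0.3, -0.0]
ft_force: [0.5, 0.2, -0.5]
gripper_width: 0.0002
time: 14.02
ee_pos: [0.4986, 0.0886, 0.0832]
eef_rot: [-0.0, 0.954, 0.3, 0.0]
ft_force: [-0.8, 0.4, 0.6]
gripper_width: -0.0001
time: 14.27
ee_pos: [0.4987, 0.0886, 0.0803]
eef_rot: [-0.0, 0.954, 0.3, 0.0]
ft_force: [0.6, -0.6, 2.7]
gripper_width: 0.0001
t 14.2667 [0.4987 0.0886 0.0803] toolx 34.96 rad -51.4 tang 90.2 F [ 0.6 -0.6  2.7]
```

Contact near z 0.082, as expected. Continue until it reaches the bottom.

```bash
python3 -m handwheel '{"dp":[[0,0,0.1],[0,0,0.2],[0,0,0.3],[0,0,0.3]],"delta_rot":[[0,0,0],[0,0,0],[0,0,0],[0,0,0]],"fingers":[0,0,0,0]}'
python3 -m handwheel '{"dp":[[0,0,0.1],[0,0,0.15],[0,0,0.15]],"delta_rot":[[0,0,0],[0,0,0],[0,0,0]],"fingers":[0,0,0]}'
python3 -m handwheel '{"dp":[[0,0,0.1],[0,0,0.15],[0,0,0.15]],"delta_rot":[[0,0,0],[0,0,0],[0,0,0]],"fingers":[0,0,0]}'
```

```text
time: 14.6
ee_pos: [0.4987, 0.0886, 0.0772]
eef_rot: [-0.0, 0.954, 0.3, 0.0]
ft_force: [0.6, 1.1, 4.3]
gripper_width: -0.0003
time: 14.85
ee_pos: [0.4987, 0.0886, 0.076]
eef_rot: [-0.0, 0.954, 0.3, 0.0]
ft_force: [-0.0, 0.0, 8.6]
gripper_width: -0.0004
time: 15.1
ee_pos: [0.4988, 0.0886, 0.0755]
eef_rot: [0.0, 0.954, 0.3, 0.001]
ft_force: [-5.1, -0.6, 35.3]
gripper_width: -0.0002
```

The force rose from 4 to 8.6 to 35 N with almost no further travel, so the button is on its stop. Release and rise away.

```bash
python3 -m handwheel '{"dp":[[0,0,-0.5],[0,0,-2],[0,0,-4],[0,0,-7],[0,0,-10]],"delta_rot":[[0,0,0],[0,0,0],[0,0,0],[0,0,0],[0,0,0]],"fingers":[0,0,0,0,0]}'
python3 -m handwheel '{"dp":[[1,3,-1],[2,6,-2],[3,9,-3],[3,12,-3],[3,14,-3]],"delta_rot":[[0,0,0],[0,0,0],[0,0,0],[0,0,0],[0,0,0]],"fingers":[0,0,0,0,0]}'
python3 -m handwheel '{"dp":[[0,0,0],[0,0,0],[0,0,0]],"delta_rot":[[0,0,0],[0,0,0],[0,0,0]],"fingers":[0,0,0]}'
python3 - <<'E'
from tool import *
from line import *
tl()
s=ctrl.sense();P=np.concatenate([s["ee_pos"],s["eef_rot"]])
c=ctrl.capture("wrist"); cv2.imwrite("pics/w15.png",c["frame"][:,:,::-1])
for g in(58,60,62):print(np.round(lineang(c["frame"],fw(c,P),g),2))
t=ctrl.capture("top");cv2.imwrite("pics/t15.png",t["frame"][:,:,::-1])
for g in(58,60,62):print("top",np.round(lineang(t["frame"],lambda x,y,z:proj(t,(x,y,z)),g),2))
t0=np.load("top0.npz");x,y=240,240
for n,(u,v) in {"btn":(246,246)}.items():
    for k in (t0,t): print(n,(t["xyz"][2]-np.median(k["z_map"][v-1:v+2,u-1:u+2])).round(4))
d=np.abs(t["frame"].astype(int)-t0["frame"]).max(2)[150:290,60:345].clip(0,255).astype(np.uint8)
a=t["frame"][150:290,60:345,::-1];cv2.imwrite("pics/cmp.png",cv2.resize(np.vstack([a,cv2.cvtColor(d*2,cv2.COLOR_GRAY2BGR)]),None,fx=2.1,fy=2.1))
E
```

```text
time: 15.52
ee_pos: [0.4979, 0.0884, 0.175]
eef_rot: [-0.0, 0.954, 0.3, -0.001]
ft_force: [0.4, 0.5, 0.6]
gripper_width: -0.0002
time: 15.93
ee_pos: [0.6045, -0.0115, 0.2043]
eef_rot: [0.0, 0.954, 0.3, 0.0]
ft_force: [-1.0, -0.3, -0.3]
gripper_width: 0.0002
time: 16.18
ee_pos: [0.6029, -0.0082, 0.204]
eef_rot: [-0.0, 0.954, 0.301, -0.0]
ft_force: [0.1, 0.3, -0.9]
gripper_width: -0.0002
t 16.1833 [ 0.6029 -0.0082  0.204 ] toolx 34.99 rad -61.1 tang -51.7 F [ 0.1  0.3 -0.9]
[59.5   2.02  0.11 25.  ]
[59.6   1.97  0.14 25.  ]
[59.58  1.97  0.14 25.  ]
top [58.03  1.07  0.38 23.  ]
top [58.47  0.88  0.36 24.  ]
top [58.89  0.64  0.32 23.  ]
btn 0.0797
btn 0.0785
```

View pics/w15.png

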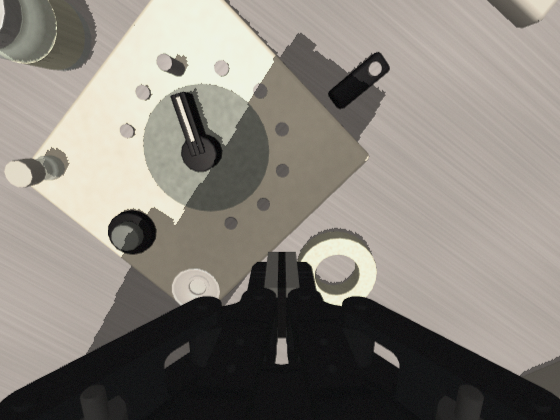

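View pics/cmp.png

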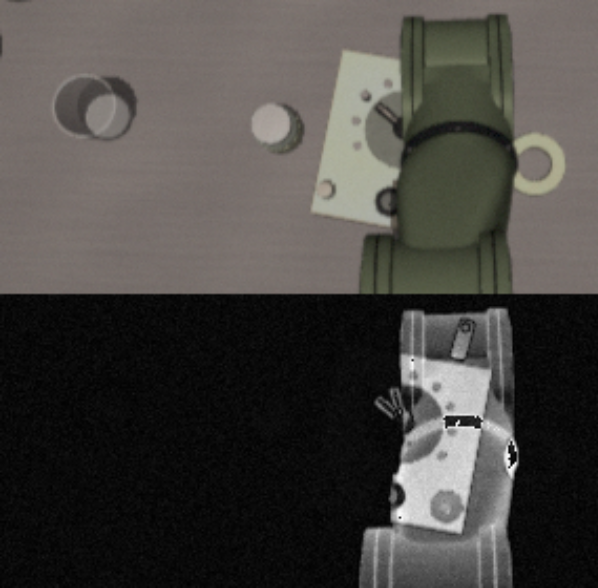

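The lever holds at 59.6° (wrist), the button is back up, and the difference image shows only the lever and the arm changed. The tool is in free air, so I'm handing in.

```bash
python3 -c "
from plant import ctrl
print(ctrl.job_done(), ctrl.sense()['time'])"
```

```text
the job is handed in; nothing more can be done
the job is handed in; nothing more can be done
```

The lever points at the peg (the +60° mark), and after that I pressed the button to its stop and let it come back up. I handed the job in at about 16 s with the tool in free air. It reports no verdict.

**Lever:** It started in the +30° detent, so it needed one click counterclockwise. I pushed it over with the shut fingertips at about 5 N. It stopped near 53–54°, short of the peg, so I nudged it on before touching the button.

**Button:** I pressed it straight down about 6 mm. The force rose from 8.6 N to 35 N over the last 0.5 mm, which shows it reached the stop but was well above the 5 N it needs.

**Last checks:**
- **Lever angle:** 59.6° from the wrist camera. The top camera read 58–59°, less precisely because its view of the lever is only a few pixels wide and partly hidden by the arm.
- **Button:** back up. The top camera's depth read 78.5 mm, against 79.7 mm at the start, so the two differ by about 1 mm. I put that down to noise.
- **Loose things:** the vial, jar and beaker did not move, by comparing top pictures from before and after. The dish, tape and clamp were hidden from the top camera by the arm; they looked in place in the wrist view, but I did not measure them. I did not check the tips box separately; the arm stayed well away from it after the start.

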